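Take the dish stop off the inspection rail

ROBOT

A 7-joint arm with a two-finger parallel gripper is mounted at the origin on the work surface. World frame = base frame: x ahead of the robot, y to its left, z up, the work surface at z = 0. Lengths are in m, angles in rad, forces in N, time in s.
With the tool pointing down it reaches from about 0.4 to 0.85 m from the base axis. Payload 4.5 kg.
Tool frame: the origin (TCP) lies where the fingers leave the gripper's body, on its centre line; the fingertips stand 64 mm ahead of it and the grasp point (between the pads) lies 45 mm ahead of it; z points along the fingers, y is the direction in which the jaws open and shut (so a half turn about z gives the same grasp; the last joint's range is limited). The gripper opens to 88 mm and grips with 3 to 60 N. Pads are 18 mm wide; open, the fingers measure 123 mm over their backs; the gripper's body (75 mm by 187 mm) begins 45 mm behind the grasp point.
Start: joints at [1.34, 0.689, -0.195, 1.565, 0.157, 0.902, -0.215], TCP at [0.164, -0.603, 0.303] pointing down, gripper open.
Joint ranges: [-3.01, 3.01], [-0.46, 2.08], [-1.47, 1.51], [0.13, 2.56], [-1, 4.14], [0.04, 2.09], [-2.66, 2.66]. Speed limits (rad/s): [2.57, 2.57, 3.14, 3.14, 3.14, 3.14, 3.14].

INTERFACE

Orientations are given as a unit quaternion [x, y, z, w].
In Python, from plant import monitor, snapshot, workorder, finder gives the robot as it stands.
- The arm moves only by the tool carry_out, never from a script. Its argument "motion" is one flat list of numbers, 6 for each row, row after row: the shift along the tool's x, y, z in cm, then the turn, a rotation vector about the tool's x, y, z in rad. In form: [x, y, z, rx, ry, rz, x, y, z, rx, ry, rz, ...]. A call has 1 to 8 rows; each row shifts and turns the commanded pose from where the row before left it, along the tool's axes as they then stand; what a row does not reach is not made up. A row lasts 1/8 s, in which the tool goes at most 62.5 mm and 10.7 degrees, less where a joint would pass 70% of its speed; a pose out of reach is approached as far as the arm can. A call with a gripper value outside its range is refused whole. "hand" is the finger opening in cm, from 0 to 8.81, set as the call begins (left out, the last holds). The fingers move at their own pace and stop on an object; "grip_force" is the grip in N (left out, the last holds). Time passes only in rows, so rows that do not move let the fingers close. It gives the time, the measured TCP pose, the force and the opening at its end, in the units of the state.
- monitor.get_state(): the state, without advancing time (a new reading comes with each control period).
- snapshot(name): name is "scene" or "side" or "wrist"; returns a dict with "frame" (384x512x3 uint8, red, green, blue), "range_z" (384x512 float32, m along the optical axis (not along the pixel's ray), 0 where there is no reading), "fx", "fy", "cx", "cy" (pixels), "D" ([k1, k2, p1, p2, k3] as OpenCV has them; the pictures are not rectified), "rvec" (rotation vector, rad) and "tvec" (3), from world to camera coordinates, as OpenCV has them; the wrist camera has in their place "hand_eye" (4x4, takes a point from camera to tool coordinates, whose origin is the TCP and whose axes are the flange's). Camera axes: x right, y down, z forward; pixel columns grow to the right and rows downward; lengths in m; the calibration is good to about 2 mm. A picture is of the moment at which its call begins: read the wrist's pose just before it.
- workorder.finish_job(): hands the job in, once; it reports no verdict.
Trained networks look in a picture, given as the dict that the camera call returned (one of the last four; its "shot" number tells which), for a name from the list of things; names that differ only in an ending like _2 or _b are one class to them, and where a whole thing is asked for, a point or a joint stands for the part that bears it (a point fixed in the world has none). Each returns a list of dicts, best first, with "p" (0 to 1); they miss things now and then, are a little off and sometimes report something else, mostly with a low value. They report only what shows in the picture. A call takes as long as a camera call. They do not tell look-alikes from the thing itself.
- finder.masks_of(picture, thing): "pixels" (384x512 bool, what is visible of it) and "extent" ([left, top, right, bottom] in pixels, round what is visible of it).
The state is a dict: "clock": time; "q": joint angles; "qd": joint speeds; "joint_torque": joint torques, N m; "tool_pos": TCP position; "eef_rot": TCP orientation; "contact_force": force on the tool from outside, world axes, zero at the start; "moment": the same for the moment, N m; "opening": opening from 0.0 (shut) to 1.0 (fully open).
Only numpy, scipy, OpenCV 4.12 (cv2) and the standard library are available. Lean on these libraries where they do the work, as an engineer would, in place of code of your own. Each camera call takes 0.05 s, during which the arm holds its last target. There are 200 camera calls.

TASK

The dish stop is locked in the T-slot of the inspection rail: turn the black bar knob slowly anticlockwise until you feel it drop into its notch (nothing shows where that is), and let go of it there. Slide the stop along the slot past the knob to the open landing, without ramming it against the lock, lift it out there and set it down gently, upright, in the middle of the shallow steel tray. Leave the two jars and the covered dish where they are.

Things in the scene. Friction and masses are not known exactly. Their poses are not given: they have to be found in the camera images.
- rail: Fixed aluminium T-slot rail, 80 wide (x -40..40), y -190..166, slot along y, open end at -y, end cap at +y; origin on the table under the slot's centre line, z up. Floor plate top at z 10. Lips cover the channel from y -85 to 160: underside z 24, top z 32, gap between them 22 wide; channel 47 wide, 14 high.
- slot_mouth (a point): Where the lips end, on the slot's centre line at the height of the lips' top (32 mm above the table), at rail y -85 mm; axes as the rail's. From here to y -190 there are no lips or walls: the open landing, floor 10 mm above the table.
- open_end (a point): Point on the landing's floor, 52 mm beyond the lips (rail y -137), on the slot's centre line, 10 mm above the table; axes as the rail's. With its axis over this point the stop lifts straight out.
- lock_housing (a point): Centre of the top of the grey lock housing beside the slot: rail x -102..-40, y -100..0, top 32 mm above the table. A hidden cam, turned by the knob, sticks 10 mm into the channel and bars the stop's foot unless the knob is within 0.12 rad of its notch. While locked, the stop's axis gets no nearer the open end than about rail y = 10 mm.
- knob_grip (a point): Black bar knob on the housing, upright axis at rail x -44, y -50. Grip bar 60 long, 14 thick, 38 to 74 mm above the table, on a round skirt of diameter 56 whose top is at 38. Point on the axis, 62 mm above the table; its x runs along the bar, z up. Friction about 0.03 N m; stays where left. Start: 0.55 to 1.45 rad short of the notch (turn anticlockwise seen from above).
- knob_top (a point): Centre of the knob bar's top, 74 mm above the table. Feel: about 0.4 rad before the notch the torque rises to about 0.2 N m; 0.2 rad before it, over a crest, it drops through zero and reverses, strongest 0.07 rad before the notch, pulling the knob on into it. Let go within 0.12 rad of the notch, it centres itself. Then a like crest and a hard stop 0.55 rad past the notch; it can be turned back.
- stop_mid (a point): Loose dish stop, 0.3 to 0.5 kg: slippery black T-foot 44 (x) by 80 (y) by 12 high, on its middle an upright aluminium post 16 (x) by 40 (y) up to 120 mm over the underside. Point on the post's axis, 60 mm over the underside; z up, axes as the rail's at the start. Starts with the foot on the slot's floor (10 mm above the table) under the lips, play 1.5 mm each side, 2 mm upward.
- stop_top (a point): Centre of the top of the stop's post, 120 mm over its underside; axes as stop_mid. A jaw juts out on the stop's +x side to x = 46 mm, y -16..0, 40 to 76 mm over the underside. Grip the post across its 16 mm near the top: higher than 76 mm over the underside it is free all round, and fingers there pass above the knob.
- tray_in (a point): Centre of the inner floor of the fixed square steel tray, 4 mm above the table. Tray 165 by 165 mm outside, walls 4 mm thick, rim 20 mm above the table; axes along its sides.
- tall_jar_mid (a point): Bystander: amber jar, 60 mm diameter, 120 mm high, loose; the point is half-way up its axis.
- low_jar_mid (a point): Bystander: clear jar with a white lid, 72 mm diameter, 75 mm high, loose; the point is half-way up its axis.
- dish_mid (a point): Bystander: clear covered dish of seeds, 100 mm diameter, 20 mm high, loose; the point is half-way up its axis.
Not all that is in view belongs to the job. There is more than one size of the part that bears stop_mid; the job needs the larger.

How it is judged:
By the outcome, as a careful person would: the job done as asked, in the order asked, and still so for the second after the job is handed in, with the robot touching nothing.
It also fails if it takes over 72 s, if anything falls off the work surface, if the arm or the gripper's body presses on something with over 40 N, if the wrist force passes 120 N, or if a joint passes its speed limit or range.

## Working session

There is one attempt and no reset: what is moved stays moved. The work goes in short steps, Python scripts to look and compute and a tool call to move; the robot and the scene stay as the last step left them, time stands still between calls to the robot, and variables do not carry over. Pictures are saved under pics/ and viewed, about 8 in all and at most 12, crops included, and the job is handed in when it is done.

Besides the shell and the picture viewer there is one more tool, called in YAML: its name, and indented under it one key for each argument. carry_out: Moves the arm, as the interface text tells. Its arguments: {"type":"object","properties":{"motion":{"type":"array"},"hand":{"type":"number"},"grip_force":{"type":"number"}},"required":["motion"]}

```bash
ls; mkdir -p pics
cat > h.py <<'E'
import numpy as np, cv2
from scipy.spatial.transform import Rotation as R
from plant import monitor, snapshot, workorder, finder
def ext(p, st=None):
    if 'rvec' in p:
        Rm=R.from_rotvec(np.array(p['rvec']).ravel()).as_matrix(); t=np.array(p['tvec']).ravel()
        return Rm.T, -Rm.T@t
    T=np.array(p['hand_eye']); Rt=R.from_quat(st['eef_rot']).as_matrix()
    return Rt@T[:3,:3], Rt@T[:3,3]+np.array(st['tool_pos'])
def K(p): return np.array([[p['fx'],0,p['cx']],[0,p['fy'],p['cy']],[0,0,1.]])
def cloud(p, st=None, mask=None):
    z=p['range_z']; m=(z>0) if mask is None else (z>0)&mask
    v,u=np.nonzero(m)
    n=cv2.undistortPoints(np.stack([u,v],1).astype(float)[:,None],K(p),np.array(p['D'],float))[:,0]
    c=np.c_[n,np.ones(len(n))]*z[v,u][:,None]
    Rm,o=ext(p,st); return c@Rm.T+o,u,v
def proj(p,X,st=None):
    Rm,o=ext(p,st); c=(np.atleast_2d(X)-o)@Rm
    return cv2.projectPoints(c,np.zeros(3),np.zeros(3),K(p),np.array(p['D'],float))[0][:,0]
def save(p,n): cv2.imwrite('pics/'+n,p['frame'][:,:,::-1])
E
python3 - <<'E'
from h import *
s=monitor.get_state(); print(s)
ims=[]
for n in ['scene','side']:
    p=snapshot(n); ims.append(p['frame'])
    np.savez(n+'.npz',**p)
    for t in ['rail','stop_mid','knob_grip','tray_in','tall_jar_mid','low_jar_mid','dish_mid','lock_housing']:
        try:r=finder.masks_of(p,t)
        except Exception as e: print(t,e);continue
        for d in r[:3]:
            c,_,_=cloud(p,None,np.array(d['pixels']))
            print(n,t,round(d['p'],2),np.round(d['extent']),np.round(np.median(c,0),3) if len(c) else '', np.round(c.min(0),3) if len(c) else '',np.round(c.max(0),3) if len(c) else '')
im=np.vstack(ims)
for n,p in zip('ab',ims): cv2.imwrite(f'pics/{n}.png',cv2.resize(p[:,:,::-1],(780,585),interpolation=cv2.INTER_CUBIC))
E
```

```text
pics
{'clock': 0.0, 'q': array([ 1.33979453,  0.68998769, -0.19448777,  1.56634758,  0.15730678,
        0.90249352, -0.21510778]), 'qd': array([ 0.00094313, -0.00183866, -0.00046839,  0.00032283, -0.00026108,
       -0.00113102,  0.00067106]), 'joint_torque': array([ 1.51059010e-05, -5.27564549e+01, -1.26726028e+00, -1.53429562e+01,
       -5.27778617e-02,  6.43584921e-03,  1.63317918e-04]), 'tool_pos': array([ 0.16338442, -0.60273097,  0.301906  ]), 'eef_rot': array([ 9.91243347e-01,  1.32044599e-01, -1.98202266e-04, -9.01223876e-04]), 'contact_force': array([ 0.37460343, -0.49254584, -0.45820214]), 'moment': array([ 0.01580648, -0.00676952, -0.01269647]), 'opening': 0.9999830600963695}
scene rail 0.66 [199. 152. 309. 242.] [0.53  0.056 0.029] [ 0.434 -0.079 -0.001] [0.591 0.281 0.081]
scene stop_mid 0.92 [292. 185. 317. 219.] [0.67  0.173 0.035] [ 0.622  0.152 -0.005] [0.692 0.242 0.099]
scene stop_mid 0.57 [259. 149. 285. 185.] [0.538 0.157 0.085] [ 0.437  0.127 -0.   ] [0.579 0.248 0.135]
scene knob_grip 0.83 [220. 176. 243. 196.] [0.502 0.052 0.05 ] [0.466 0.031 0.029] [0.525 0
[... 1443 characters left out ...]
0.07  0.051] [0.468 0.052 0.032] [0.525 0.09  0.078]
side tray_in 0.66 [292. 102. 349. 142.] [ 0.457 -0.343  0.004] [ 0.353 -0.446 -0.006] [ 0.557 -0.233  0.026]
side tall_jar_mid 0.85 [281. 320. 306. 363.] [0.438 0.477 0.097] [ 0.402  0.411 -0.005] [0.469 0.491 0.124]
side low_jar_mid 0.89 [214. 125. 236. 157.] [ 0.739 -0.14   0.057] [ 0.708 -0.223 -0.004] [ 0.795 -0.122  0.084]
side low_jar_mid 0.55 [255. 172. 311. 278.] [0.519 0.097 0.031] [ 0.436 -0.076 -0.001] [0.588 0.284 0.134]
side dish_mid 0.94 [171. 193. 207. 228.] [0.787 0.117 0.019] [ 0.739  0.058 -0.004] [0.838 0.16  0.028]
side lock_housing 0.7 [253. 172. 316. 276.] [0.519 0.095 0.031] [ 0.436 -0.092 -0.006] [0.589 0.284 0.132]
```

Run:
```python
from h import *
f=lambda n:dict(np.load(n+'.npz',allow_pickle=True))
a,b=f('scene'),f('side')
c1=cv2.resize(a['frame'][120:340,50:350],(795,583),interpolation=cv2.INTER_CUBIC)
cv2.imwrite('pics/c1.png',c1[:,:,::-1])
# rail fit: points z 0.030-0.036 plane (lip tops+housing top)
A=np.vstack([cloud(x)[0] for x in(a,b)])
m=(abs(A[:,2]-.032)<.004)&(A[:,0]>.4)&(A[:,0]<.62)&(A[:,1]>-.12)&(A[:,1]<.3)
q=A[m]; print(len(q),np.median(q[:,2]))
# top-down height map, 2mm px, of region
X0,Y0=.38,-.14
H=np.zeros((240,140))
r=A[(A[:,0]>X0)&(A[:,0]<X0+.28)&(A[:,1]>Y0)&(A[:,1]<Y0+.48)]
ix=((r[:,0]-X0)/.002).astype(int);iy=((r[:,1]-Y0)/.002).astype(int)
np.maximum.at(H,(np.clip(iy,0,239),np.clip(ix,0,139)),r[:,2])
cv2.imwrite('pics/h.png',cv2.applyColorMap(cv2.resize(np.clip(H/.14*255,0,255).astype(np.uint8)[::-1],(350,600),interpolation=0),cv2.COLORMAP_JET))
rect=cv2.minAreaRect(q[:,:2].astype(np.float32)); print(rect)
```

```text
3221 0.03208293550294439
((0.5025381445884705, 0.14446677267551422), (0.14555026590824127, 0.2712044417858124), 4.056113243103027)
```

View pics/c1.png

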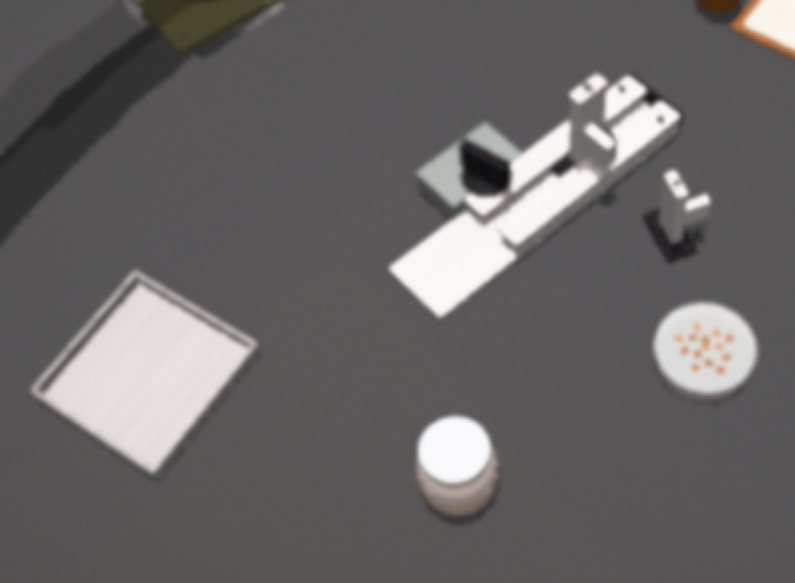

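View pics/h.png

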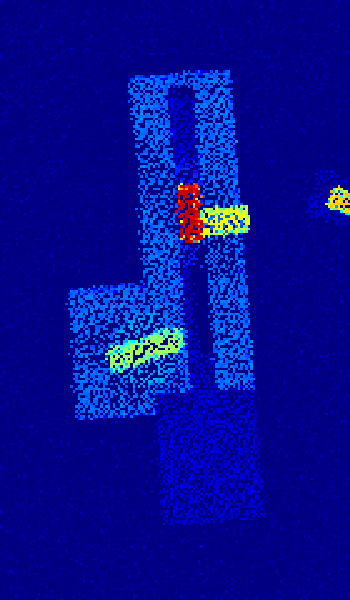

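The scene picture shows two stops. One is in the slot at about (590,120), with its top near z 0.13. The other stands loose on the table at about (680,215), with its top near 0.097. The one in the slot is the larger, so it is the one the job needs. The others in view are the knob (487,170), tray (145,370), low jar (457,465), dish (705,350) and tall jar (720,5).

```bash
cat > fit.py <<'E'
from h import *
from scipy.optimize import differential_evolution as DE
def toL(P,x): 
    c,s=np.cos(x[2]),np.sin(x[2]); d=P-x[:2]; return np.c_[d@[c,s],d@[-s,c]]
def fitrail(A,lo,hi):
    m=(A[:,2]<.040)&(A[:,0]>.38)&(A[:,0]<.66)&(A[:,1]>-.14)&(A[:,1]<.34); B=A[m]
    def pred(L):
        x,y=L.T; h=np.zeros(len(L))
        h[(abs(x)<40)&(y>-190)&(y<166)]=10
        h[(abs(x)<40)&(abs(x)>11)&(y>-85)&(y<166)]=32
        h[(abs(x)<40)&(y>160)&(y<166)]=32
        h[(x>-102)&(x<-40)&(y>-100)&(y<0)]=32
        return h
    cost=lambda p:-np.mean(np.exp(-((B[:,2]*1e3-pred(1e3*toL(B[:,:2],p)))/4)**2))
    return DE(cost,list(zip(lo,hi)),seed=1,popsize=20,maxiter=80,tol=1e-6)
E
python3 - <<'E'
from fit import *
f=lambda n:dict(np.load(n+'.npz',allow_pickle=True))
a,b=f('scene'),f('side')
cl=[cloud(x)[0] for x in(a,b)]
for A in cl+[np.vstack(cl)]:
    r=fitrail(A,[.5,.1,0],[.58,.2,.14]); print('rail',r.x.round(4),r.fun)
    x=r.x; W=lambda l:x[:2]+np.array([np.cos(x[2])*l[0]-np.sin(x[2])*l[1],np.sin(x[2])*l[0]+np.cos(x[2])*l[1]])
    print(' knob',W([-.044,-.05]).round(4),'open_end',W([0,-.137]).round(4))
    k=A[(abs(A[:,2]-.074)<.007)&(np.hypot(*(A[:,:2]-W([-.044,-.05])).T)<.045)]
    rc=cv2.minAreaRect(k[:,:2].astype(np.float32));u,s,v=np.linalg.svd(k[:,:2]-k[:,:2].mean(0))
    print(' bar',len(k),k[:,:2].mean(0).round(4),rc,np.arctan2(v[0,1],v[0,0]).round(3))
    t=A[(A[:,2]>.122)&(A[:,0]>.5)&(A[:,0]<.6)&(A[:,1]>.1)&(A[:,1]<.25)]
    rc=cv2.minAreaRect(t[:,:2].astype(np.float32)); print(' stop',t.mean(0).round(4),rc,'rail coords',toL(np.array([rc[0]]),x).round(4))
    t=A[(A[:,2]>.008)&(A[:,2]<.03)&(A[:,0]>.33)&(A[:,0]<.58)&(A[:,1]>-.47)&(A[:,1]<-.21)]
    print(' tray',cv2.minAreaRect(t[:,:2].astype(np.float32)))
    t=A[(A[:,2]>.02)&(A[:,0]>.62)&(A[:,0]<.7)&(A[:,1]>.12)&(A[:,1]<.25)]; print(' small',t.max(0).round(3))
print(A.shape)
E
```

```text
rail [0.5345 0.1125 0.0847] -0.696070665063126
 knob [0.4949 0.0589] open_end [ 0.5461 -0.024 ]
 bar 114 [0.4972 0.0583] ((0.49559223651885986, 0.058683156967163086), (0.06130345165729523, 0.01647009514272213), 18.74335479736328) 0.311
 stop [0.5322 0.1661 0.1293] ((0.5308401584625244, 0.1671951562166214), (0.0176496934145689, 0.04001134634017944), 7.476876258850098) rail coords [[0.001  0.0548]]
 tray ((0.4690941572189331, -0.3750435709953308), (0.17013992369174957, 0.23778650164604187), 20.387313842773438)
 small [0.682 0.211 0.099]
rail [0.5369 0.1135 0.0784] -0.7378243352855242
 knob [0.497  0.0602] open_end [ 0.5477 -0.0231]
 bar 116 [0.4969 0.0633] ((0.4968201220035553, 0.062206611037254333), (0.06052463501691818, 0.018946798518300056), 17.41776466369629) 0.307
 stop [0.5325 0.1728 0.1296] ((0.5325418710708618, 0.17093825340270996), (0.015998706221580505, 0.04478522390127182), 4.499941825866699) rail coords [[0.0001 0.0576]]
 tray ((0.4565289616584778, -0.3356996774673462), (0.16667766869068146, 0.17792363464832306), 19.72417449951172)
 small [0.681 0.214 0.097]
rail [0.5361 0.113  0.0744] -0.7141511126639585
 knob [0.4959 0.0598] open_end [ 0.5463 -0.0237]
 bar 230 [0.497  0.0608] ((0.49621397256851196, 0.060466960072517395), (0.0634080022573471, 0.020088667050004005), 20.783166885375977) 0.315
 stop [0.5323 0.1694 0.1294] ((0.5309986472129822, 0.17029635608196259), (0.018942739814519882, 0.045844390988349915), 3.467038869857788) rail coords [[-0.0008  0.0575]]
 tray ((0.4669223427772522, -0.3694990277290344), (0.1704966127872467, 0.2485639452934265), 19.8997802734375)
 small [0.682 0.214 0.099]
(391555, 3)
```

carry_out:
  motion: [4.42,-4.02,0,0,0,0,4.42,-4.02,0,0,0,0,4.42,-4.02,0,0,0,0,4.42,-4.02,0,0,0,0,4.42,-4.02,0,0,0,0,4.42,-4.02,0,0,0,0,4.42,-4.02,0,0,0,0,4.42,-4.02,0,0,0,0]

```text
clock: 1.9
tool_pos: [0.4218, -0.1987, 0.303]
eef_rot: [0.991, 0.132, 0.0, 0.0]
contact_force: [0.7, 0.7, 1.3]
opening: 1.0
```

carry_out:
  motion: [2.83,-4.62,0,0,0,0,2.83,-4.62,0,0,0,0,2.83,-4.62,0,0,0,0,2.83,-4.62,0,0,0,0,2.83,-4.62,0,0,0,0,0,0,0,0,0,0]

```text
clock: 2.65
tool_pos: [0.4978, 0.0653, 0.3029]
eef_rot: [0.991, 0.137, 0.001, -0.002]
contact_force: [-0.3, -0.6, -0.3]
opening: 0.999
```

```bash
cat >> h.py <<'E'
def go(s,target,yaw=None,n=1):
    "tool shift (cm) and rz to reach world TCP target; yaw = world angle of tool x"
    Rt=R.from_quat(s['eef_rot']).as_matrix(); d=(Rt.T@(np.array(target)-s['tool_pos']))*100/n
    cy=np.arctan2(Rt[1,0],Rt[0,0]); rz=0 if yaw is None else -(yaw-cy)/n
    tilt=np.degrees(np.arccos(-Rt[2,2]))
    print('pos',np.round(s['tool_pos'],4),'yaw',cy.round(3),'tilt',tilt.round(2),'per-row',d.round(2),'rz',round(rz,4),'q',np.round(s['q'],2),'t',s['clock'])
E
python3 - <<'E'
from fit import *
s=monitor.get_state(); go(s,[.496,.06,.112],.31,3)
p=snapshot('wrist'); A,_,_=cloud(p,s); np.save('w.npy',A); save(p,'w1.png')
r=fitrail(A,[.5,.1,0],[.58,.2,.14]); print('rail',r.x.round(4),r.fun)
x=r.x; W=lambda l:x[:2]+np.array([np.cos(x[2])*l[0]-np.sin(x[2])*l[1],np.sin(x[2])*l[0]+np.cos(x[2])*l[1]])
print(' knob',W([-.044,-.05]).round(4),'open_end',W([0,-.137]).round(4))
k=A[(abs(A[:,2]-.074)<.006)&(np.hypot(*(A[:,:2]-W([-.044,-.05])).T)<.045)]
rc=cv2.minAreaRect(k[:,:2].astype(np.float32));u,sv,v=np.linalg.svd(k[:,:2]-k[:,:2].mean(0),full_matrices=False)
print(' bar',len(k),k.mean(0).round(4),rc,np.arctan2(v[0,1],v[0,0]).round(3))
t=A[(A[:,2]>.122)&(A[:,2]<.14)&(A[:,0]>.5)&(A[:,0]<.6)&(A[:,1]>.1)&(A[:,1]<.25)]
if len(t): rc=cv2.minAreaRect(t[:,:2].astype(np.float32)); print(' stop',t.mean(0).round(4),rc,toL(np.array([rc[0]]),x))
E
```

```text
pos [0.4978 0.0653 0.3029] yaw 0.274 tilt 0.23 per-row [-0.13  0.17  6.36] rz -0.012 q [-0.15  0.53 -0.12  1.93  0.09  0.68 -1.61] t 2.65
rail [0.5364 0.1148 0.0803] -0.9217664109521657
 knob [0.4966 0.0614] open_end [ 0.5474 -0.0218]
 bar 577 [0.4977 0.0624 0.0734] ((0.49676430225372314, 0.062090326100587845), (0.05934731289744377, 0.013935861177742481), 18.530012130737305) -2.816
 stop [0.5326 0.1691 0.1294] ((0.5322704315185547, 0.17023245990276337), (0.016201723366975784, 0.04076356440782547), 4.19750452041626) [[0.00030795 0.05562577]]
```

View pics/w1.png

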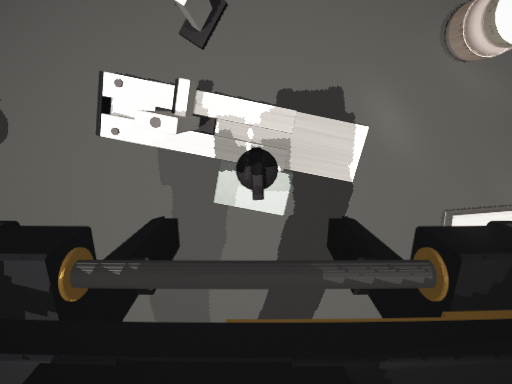

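carry_out:
  motion: [-0.1,0.16,4.5,0,0,-0.025,-0.1,0.16,4.5,0,0,-0.025,0,0,4.5,0,0,0,0,0,3.9,0,0,0,0,0,2.0,0,0,0,0,0,0,0,0,0,0,0,0,0,0,0]

```text
clock: 3.58
tool_pos: [0.4961, 0.0551, 0.1095]
eef_rot: [0.988, 0.156, 0.0, 0.0]
contact_force: [-0.2, 0.0, 0.4]
opening: 0.999
```

Run:
```python
from h import *
s=monitor.get_state(); go(s,[.4967,.0617,.109],.324); print(s['moment'])
```

```text
pos [0.4961 0.0551 0.1095] yaw 0.313 tilt 0.06 per-row [ 0.26 -0.61  0.05] rz -0.0106 q [-0.18  0.87 -0.04  2.08  0.18  0.2  -1.63] t 3.575
[-0.01539417  0.01553153  0.00649889]
```

carry_out:
  motion: [0.25,-0.6,0,0,0,-0.01,0,0,0,0,0,0]

```text
clock: 3.82
tool_pos: [0.4968, 0.0635, 0.1095]
eef_rot: [0.987, 0.162, 0.001, -0.0]
contact_force: [-0.4, -0.4, -0.1]
opening: 1.0
```

carry_out:
  motion: [0,0,0,0,0,0,0,0,0,0,0,0,0,0,0,0,0,0,0,0,0,0,0,0]
  hand: 0
  grip_force: 30

```text
clock: 4.32
tool_pos: [0.4963, 0.0625, 0.1087]
eef_rot: [0.987, 0.162, -0.0, 0.0]
contact_force: [-0.2, 0.5, -0.1]
opening: 0.571
```

Run:
```python
from h import *
s=monitor.get_state(); go(s,[.4967,.0617,.109],.324); print(s['moment'],s['contact_force'],s['opening'])
```

```text
pos [0.4963 0.0625 0.1087] yaw 0.325 tilt 0.01 per-row [ 0.02  0.09 -0.03] rz 0.0008 q [-0.19  0.87 -0.05  2.07  0.17  0.2  -1.64] t 4.325
[ 0.00802117 -0.03564089  0.01985491] [-0.22864438  0.50766336 -0.06326553] 0.5714828689923954
```

carry_out:
  motion: [0,0.06,0,0,0,0,0,0,0,0,0,0,0,0,0,0,0,0,0,0,0,0,0,0,0,0,0,0,0,0,0,0,0,0,0,0]
  hand: 0
  grip_force: 40

```text
clock: 5.08
tool_pos: [0.4968, 0.0611, 0.1088]
eef_rot: [0.987, 0.161, 0.0, 0.001]
contact_force: [1.4, -3.7, -0.6]
opening: 0.152
```

```bash
cat > r.py <<'E'
from h import *
s=monitor.get_state()
Rt=R.from_quat(s['eef_rot']).as_matrix()
print('yaw',np.arctan2(Rt[1,0],Rt[0,0]).round(3),'pos',s['tool_pos'].round(4),'M',s['moment'].round(3),'F',s['contact_force'].round(1),'op',round(s['opening'],3),'t',s['clock'])
E
python3 r.py
```

```text
yaw 0.324 pos [0.4968 0.0611 0.1088] M [-0.812 -0.339  0.02 ] F [ 1.4 -3.7 -0.6] op 0.152 t 5.075
```

carry_out:
  motion: [0,0.05,0,0,0,-0.03,0,0,0,0,0,-0.04,0,0,0,0,0,-0.03,0,0,0,0,0,0]

```text
clock: 5.58
tool_pos: [0.4968, 0.0611, 0.1087]
eef_rot: [0.977, 0.211, 0.0, 0.0]
contact_force: [2.5, -5.7, -0.3]
opening: 0.155
```

```bash
python3 r.py
```

```text
yaw 0.425 pos [0.4968 0.0611 0.1087] M [-0.992 -0.38   0.031] F [ 2.5 -5.7 -0.3] op 0.155 t 5.575
```

carry_out:
  motion: [0,0,0,0,0,-0.03,0,0,0,0,0,-0.04,0,0,0,0,0,-0.03,0,0,0,0,0,0]

```text
clock: 6.08
tool_pos: [0.4968, 0.0611, 0.1088]
eef_rot: [0.966, 0.26, -0.0, 0.0]
contact_force: [2.3, -4.5, 0.6]
opening: 0.156
```

```bash
python3 r.py
```

```text
yaw 0.525 pos [0.4968 0.0611 0.1088] M [-1.062 -0.401  0.014] F [ 2.3 -4.5  0.6] op 0.156 t 6.075
```

carry_out:
  motion: [0,0,0,0,0,-0.03,0,0,0,0,0,-0.04,0,0,0,0,0,-0.03,0,0,0,0,0,0]

```text
clock: 6.58
tool_pos: [0.4968, 0.0611, 0.1088]
eef_rot: [0.952, 0.307, 0.0, 0.0]
contact_force: [2.1, -5.2, 0.5]
opening: 0.156
```

```bash
python3 r.py
```

```text
yaw 0.624 pos [0.4968 0.0611 0.1088] M [-1.046 -0.448 -0.403] F [ 2.1 -5.2  0.5] op 0.156 t 6.575
```

carry_out:
  motion: [0,0,0,0,0,0]

```text
clock: 6.7
tool_pos: [0.4968, 0.0611, 0.1088]
eef_rot: [0.952, 0.307, 0.0, 0.0]
contact_force: [2.8, -5.3, -0.1]
opening: 0.159
```

```bash
python3 r.py
python3 - <<'E'
from h import *
print(monitor.get_state()['joint_torque'])
p=snapshot('wrist');s=monitor.get_state(); save(p,'w2.png'); A,_,_=cloud(p,s); 
k=A[(abs(A[:,2]-.074)<.006)&(np.hypot(*(A[:,:2]-[.4967,.0617]).T)<.04)]
print(len(k)); 
p=snapshot('scene'); cv2.imwrite('pics/s2.png',cv2.resize(p['frame'][130:260,180:330,::-1],(750,650))[:600])
p=snapshot('side'); cv2.imwrite('pics/d2.png',cv2.resize(p['frame'][130:260,220:370,::-1],(750,650))[:600])
E
```

```text
yaw 0.624 pos [0.4968 0.0611 0.1088] M [-1.067 -0.378 -0.368] F [ 2.8 -5.3 -0.1] op 0.159 t 6.7
[-2.90869407e+00 -4.84899366e+01 -2.73433484e+00 -3.34477365e+00
  2.17324344e-02 -3.17167081e-01  3.79899675e-01]
3097
```

View pics/w2.png

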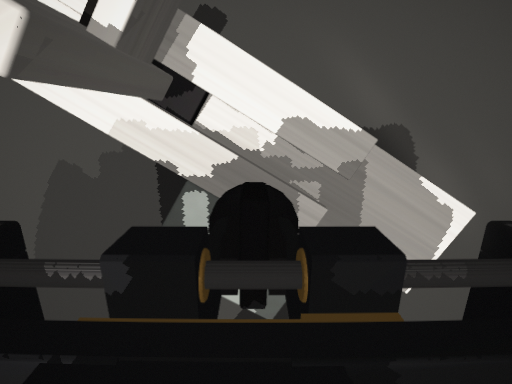

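carry_out:
  motion: [0,0,0,0,0,-0.02,0,0,0,0,0,-0.02,0,0,0,0,0,0]
  grip_force: 55

```text
clock: 7.22
tool_pos: [0.4968, 0.0611, 0.1088]
eef_rot: [0.945, 0.326, 0.0, 0.0]
contact_force: [2.5, -4.8, 0.3]
opening: 0.156
```

```bash
python3 r.py
```

```text
yaw 0.664 pos [0.4968 0.0611 0.1088] M [-1.073 -0.419 -0.257] F [ 2.5 -4.8  0.3] op 0.156 t 7.225
```

carry_out:
  motion: [0,0,0,0,0,-0.02,0,0,0,0,0,-0.02,0,0,0,0,0,0]

```text
clock: 7.6
tool_pos: [0.4968, 0.0611, 0.1088]
eef_rot: [0.938, 0.345, -0.0, 0.0]
contact_force: [3.0, -6.3, 0.1]
opening: 0.153
```

```bash
python3 r.py
```

```text
yaw 0.705 pos [0.4968 0.0611 0.1088] M [-1.197 -0.509 -0.038] F [ 3.  -6.3  0.1] op 0.153 t 7.6
```

carry_out:
  motion: [0,0,0,0,0,-0.025,0,0,0,0,0,-0.025,0,0,0,0,0,0]

```text
clock: 7.98
tool_pos: [0.4968, 0.0611, 0.1087]
eef_rot: [0.929, 0.369, -0.0, 0.0]
contact_force: [2.6, -5.1, 0.2]
opening: 0.15
```

```bash
python3 r.py
```

```text
yaw 0.756 pos [0.4968 0.0611 0.1087] M [-1.239 -0.543  0.055] F [ 2.6 -5.1  0.2] op 0.15 t 7.975
```

carry_out:
  motion: [0,0,0,0,0,-0.025,0,0,0,0,0,-0.025,0,0,0,0,0,0]

```text
clock: 8.35
tool_pos: [0.4968, 0.0611, 0.1088]
eef_rot: [0.92, 0.392, -0.0, 0.0]
contact_force: [2.2, -4.9, 0.7]
opening: 0.151
```

```bash
python3 r.py
```

```text
yaw 0.806 pos [0.4968 0.0611 0.1088] M [-1.144 -0.52   0.072] F [ 2.2 -4.9  0.7] op 0.151 t 8.35
```

carry_out:
  motion: [0,0,0,0,0,-0.025,0,0,0,0,0,-0.025,0,0,0,0,0,0]

```text
clock: 8.72
tool_pos: [0.4968, 0.0611, 0.1088]
eef_rot: [0.91, 0.415, -0.0, 0.0]
contact_force: [2.3, -5.1, -0.3]
opening: 0.147
```

```bash
python3 r.py
```

```text
yaw 0.856 pos [0.4968 0.0611 0.1088] M [-1.2   -0.479  0.131] F [ 2.3 -5.1 -0.3] op 0.147 t 8.725
```

carry_out:
  motion: [0,0,0,0,0,-0.02,0,0,0,0,0,-0.02,0,0,0,0,0,0]

```text
clock: 9.1
tool_pos: [0.4967, 0.0611, 0.1087]
eef_rot: [0.901, 0.433, -0.0, 0.0]
contact_force: [2.0, -4.5, 0.3]
opening: 0.154
```

```bash
python3 r.py
```

```text
yaw 0.896 pos [0.4967 0.0611 0.1087] M [-1.156 -0.482  0.063] F [ 2.  -4.5  0.3] op 0.154 t 9.1
```

carry_out:
  motion: [0,0,0,0,0,-0.02,0,0,0,0,0,-0.02,0,0,0,0,0,0]

```text
clock: 9.48
tool_pos: [0.4967, 0.0611, 0.1087]
eef_rot: [0.893, 0.451, -0.0, 0.0]
contact_force: [2.2, -4.9, -0.3]
opening: 0.155
```

```bash
python3 r.py
```

```text
yaw 0.936 pos [0.4967 0.0611 0.1087] M [-1.098 -0.501 -0.003] F [ 2.2 -4.9 -0.3] op 0.155 t 9.475
```

carry_out:
  motion: [0,0,0,0,0,0,0,0,0,0,0,0,0,0,0,0,0,0,0,0,0,0,0,0,0,0,0,0,0,0]
  hand: 5

```text
clock: 10.1
tool_pos: [0.4966, 0.0616, 0.1087]
eef_rot: [0.893, 0.451, -0.0, -0.0]
contact_force: [0.0, 0.5, -0.4]
opening: 0.567
```

carry_out:
  motion: [0,0,-2,0,0,0,0,0,-5,0,0,-0.1,0,0,-4,0,0,-0.1,0,0,-4,0,0,-0.12,0,0,-4,0,0,-0.13,0,0,0,0,0,-0.13,0,0,0,0,0,-0.134,0,0,0,0,0,0]
  hand: 7

```text
clock: 11.1
tool_pos: [0.4964, 0.0612, 0.2987]
eef_rot: [0.68, 0.734, -0.0, -0.0]
contact_force: [0.3, 1.1, -0.3]
opening: 0.792
```

carry_out:
  motion: [0,0,0,0,0,0,0,0,0,0,0,0]

```text
clock: 11.35
tool_pos: [0.4966, 0.0615, 0.2986]
eef_rot: [0.679, 0.734, -0.0, 0.0]
contact_force: [0.4, -1.0, 1.0]
opening: 0.794
```

Run:
```python
from fit import *
s=monitor.get_state(); p=snapshot('wrist'); A,_,_=cloud(p,s); save(p,'w3.png')
r=fitrail(A,[.5,.1,0],[.58,.2,.14]); print('rail',r.x.round(4),r.fun); x=r.x
k=A[(abs(A[:,2]-.074)<.006)&(np.hypot(*(A[:,:2]-[.4967,.0617]).T)<.045)]
print(' bar',len(k),cv2.minAreaRect(k[:,:2].astype(np.float32)))
t=A[(A[:,2]>.122)&(A[:,2]<.14)&(A[:,0]>.5)&(A[:,0]<.6)&(A[:,1]>.1)&(A[:,1]<.25)]
rc=cv2.minAreaRect(t[:,:2].astype(np.float32)); print(' stop',t.mean(0).round(4),rc,toL(np.array([rc[0]]),x))
go(s,[*rc[0],.2],1.5708+x[2])
```

```text
rail [0.5361 0.1144 0.0783] -0.908166535276437
 bar 612 ((0.496112197637558, 0.061425574123859406), (0.06017618998885155, 0.014280417934060097), 53.74317932128906)
 stop [0.5314 0.1708 0.1295] ((0.5318897366523743, 0.1705184131860733), (0.016438793390989304, 0.039640046656131744), 4.33219051361084) [[0.00018853 0.05625557]]
pos [0.4966 0.0615 0.2986] yaw 1.648 tilt 0.02 per-row [10.6   4.36  9.86] rz -0.0014 q [ 0.17  0.59 -0.6   1.93  0.47  0.77 -0.63] t 11.35
```

View pics/w3.png

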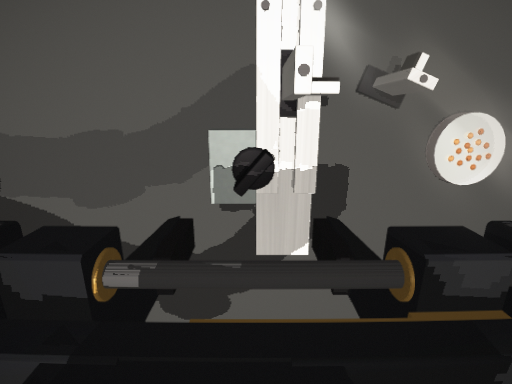

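carry_out:
  motion: [5.3,2.2,0,0,0,0,5.3,2.16,0,0,0,0,0,0,4,0,0,0,0,0,4,0,0,0,0,0,3,0,0,0,0,0,1.5,0,0,0,0,0,0,0,0,0]
  hand: 5

```text
clock: 12.28
tool_pos: [0.5316, 0.1706, 0.1732]
eef_rot: [0.679, 0.734, -0.001, -0.0]
contact_force: [0.1, 0.9, 0.6]
opening: 0.564
```

Run:
```python
from h import *
s=monitor.get_state(); go(s,[.5319,.1705,.161],1.649)
p=snapshot('wrist'); A,_,_=cloud(p,s)
t=A[(A[:,2]>.122)&(A[:,2]<.14)&(np.hypot(*(A[:,:2]-[.532,.1705]).T)<.04)]
print(len(t), cv2.minAreaRect(t[:,:2].astype(np.float32)) if len(t)>5 else '')
```

```text
pos [0.5316 0.1706 0.1732] yaw 1.649 tilt 0.08 per-row [-0.01  0.03  1.22] rz -0.0002 q [-0.13  0.82 -0.46  1.87  0.61  0.6  -0.9 ] t 12.275
2908 ((0.5314801335334778, 0.17665833234786987), (0.07677702605724335, 0.028776591643691063), 4.373353958129883)
```

carry_out:
  motion: [0,0,1.2,0,0,0,0,0,0,0,0,0,0,0,0,0,0,0]

```text
clock: 12.7
tool_pos: [0.532, 0.1706, 0.162]
eef_rot: [0.679, 0.734, 0.0, 0.0]
contact_force: [0.5, -0.1, 1.4]
opening: 0.57
```

carry_out:
  motion: [0,0,0,0,0,0,0,0,0,0,0,0,0,0,0,0,0,0,0,0,0,0,0,0,0,0,0,0,0,0,0,0,0,0,0,0]
  hand: 0
  grip_force: 30

```text
clock: 13.45
tool_pos: [0.532, 0.1706, 0.1617]
eef_rot: [0.679, 0.734, 0.0, 0.0]
contact_force: [0.2, -0.3, -0.5]
opening: 0.178
```

```bash
python3 r.py
```

```text
yaw 1.649 pos [0.532  0.1706 0.1617] M [ 0.003 -0.136 -0.001] F [ 0.2 -0.3 -0.5] op 0.178 t 13.45
```

carry_out:
  motion: [0,0,-0.08,0,0,0,-0.5,0,0,0,0,0,-1,0,0,0,0,0,-1,0,0,0,0,0,-1,0,0,0,0,0,-0.5,0,0,0,0,0,0,0,0,0,0,0]

```text
clock: 14.32
tool_pos: [0.535, 0.1301, 0.1625]
eef_rot: [0.679, 0.734, -0.0, 0.0]
contact_force: [0.7, 0.2, -5.1]
opening: 0.178
```

```bash
python3 r.py
```

```text
yaw 1.648 pos [0.535  0.1301 0.1625] M [ 0.065 -0.111  0.048] F [ 0.7  0.2 -5.1] op 0.178 t 14.325
```

carry_out:
  motion: [-0.3,0,0,0,0,0,-0.3,0,0,0,0,0,-0.3,0,0,0,0,0,-0.3,0,0,0,0,0,0,0,0,0,0,0]

```text
clock: 14.95
tool_pos: [0.5359, 0.1183, 0.1624]
eef_rot: [0.679, 0.734, -0.0, 0.0]
contact_force: [-0.5, 0.1, -4.4]
opening: 0.177
```

```bash
python3 r.py
```

```text
yaw 1.648 pos [0.5359 0.1183 0.1624] M [-0.02  -0.03   0.009] F [-0.5  0.1 -4.4] op 0.177 t 14.95
```

carry_out:
  motion: [-0.5,0,0,0,0,0,-0.5,0,0,0,0,0,-0.5,0,0,0,0,0,-0.5,0,0,0,0,0,-0.5,0,0,0,0,0,-0.5,0,0,0,0,0,0,0,0,0,0,0]

```text
clock: 15.82
tool_pos: [0.5382, 0.0881, 0.1625]
eef_rot: [0.679, 0.734, -0.0, 0.0]
contact_force: [0.1, 1.3, -5.1]
opening: 0.176
```

```bash
python3 r.py
```

```text
yaw 1.648 pos [0.5382 0.0881 0.1625] M [ 0.009 -0.089  0.013] F [ 0.1  1.3 -5.1] op 0.176 t 15.825
```

carry_out:
  motion: [-1,0,0,0,0,0,-1,0,0,0,0,0,-1,0,0,0,0,0,-1,0,0,0,0,0,-1,0,0,0,0,0,0,0,0,0,0,0]

```text
clock: 16.58
tool_pos: [0.5421, 0.0374, 0.1624]
eef_rot: [0.68, 0.733, -0.001, 0.0]
contact_force: [-0.3, -0.2, -4.1]
opening: 0.179
```

```bash
python3 r.py
```

```text
yaw 1.647 pos [0.5421 0.0374 0.1624] M [ 0.055 -0.053 -0.047] F [-0.3 -0.2 -4.1] op 0.179 t 16.575
```

carry_out:
  motion: [-1,0,0,0,0,0,-1,0,0,0,0,0,-1,0,0,0,0,0,-1,0,0,0,0,0,-1,0,0,0,0,0,-1,0,0,0,0,0,0,0,0,0,0,0,0,0,0,0,0,0]

```text
clock: 17.58
tool_pos: [0.5469, -0.0204, 0.1626]
eef_rot: [0.679, 0.734, 0.0, -0.0]
contact_force: [-0.3, 0.1, -4.9]
opening: 0.179
```

```bash
python3 r.py
```

```text
yaw 1.649 pos [ 0.5469 -0.0204  0.1626] M [ 0.029 -0.135  0.041] F [-0.3  0.1 -4.9] op 0.179 t 17.575
```

carry_out:
  motion: [0,0,-1,0,0,0,0,0,-2,0,0,0,0,0,-3,0,0,0,0,0,-3,0,0,0,0,0,-1,0,0,0,0,0,0,0,0,0]

```text
clock: 18.32
tool_pos: [0.5468, -0.0207, 0.2629]
eef_rot: [0.679, 0.734, 0.0, 0.0]
contact_force: [0.7, -0.6, -4.3]
opening: 0.177
```

Run:
```python
from h import *
s=monitor.get_state(); go(s,[.457,-.34,.262],None,8); print(s['contact_force'])
p=snapshot('side'); A,_,_=cloud(p)
q=snapshot('scene'); B,_,_=cloud(q)
from scipy.optimize import differential_evolution as DE
for C in (A,B):
    T=C[(abs(C[:,0]-.457)<.15)&(abs(C[:,1]+.34)<.15)&(C[:,2]<.03)]
    def cost(x):
        c,sn=np.cos(x[2]),np.sin(x[2]); d=T[:,:2]-x[:2]; m=np.maximum(abs(d@[c,sn]),abs(d@[-sn,c]))
        h=np.where(m>.0825,0,np.where(m>.0785,.02,.004)); return -np.mean(np.exp(-((T[:,2]-h)/.003)**2))
    r=DE(cost,[(.42,.5),(-.38,-.3),(-.8,.8)],seed=1,popsize=20,tol=1e-7); print('tray',r.x.round(4),r.fun)
im=np.hstack([cv2.resize(x['frame'],(400,300)) for x in(q,p)]); cv2.imwrite('pics/l.png',im[:,:,::-1])
```

```text
pos [ 0.5468 -0.0207  0.2629] yaw 1.649 tilt 0.05 per-row [-3.89 -1.43  0.01] rz 0 q [ 0.31  0.7  -0.6   1.83  0.54  0.78 -0.5 ] t 18.325
[ 0.70443023 -0.64183044 -4.32966245]
tray [ 0.4603 -0.3494  0.3638] -0.5250416196818853
tray [ 0.456  -0.3416  0.3546] -0.6226595425537891
```

View pics/l.png

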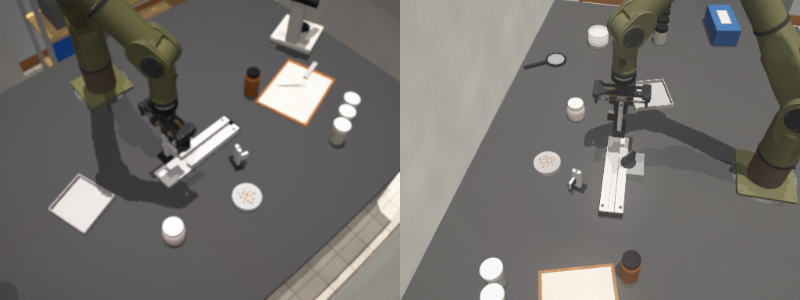

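carry_out:
  motion: [-1.56,-0.57,0,0,0,0,-3.12,-1.14,0,0,0,0,-3.74,-1.37,0,0,0,0,-4.06,-1.48,0,0,0,0,-4.06,-1.48,0,0,0,0,-4.06,-1.48,0,0,0,0,-3.74,-1.37,0,0,0,0,-3.12,-1.14,0,0,0,0]

```text
clock: 19.42
tool_pos: [0.4659, -0.3054, 0.2614]
eef_rot: [0.68, 0.733, -0.001, -0.001]
contact_force: [0.1, 0.4, -4.4]
opening: 0.181
```

carry_out:
  motion: [-2.2,-0.8,0,0,0,0,-1.54,-0.57,0,0,0,0,0,0,0,0,0,0,0,0,0,0,0,0]

```text
clock: 19.92
tool_pos: [0.4578, -0.3395, 0.2625]
eef_rot: [0.678, 0.735, 0.001, -0.0]
contact_force: [-0.5, 1.1, -5.1]
opening: 0.178
```

Run:
```python
from h import *
from scipy.optimize import differential_evolution as DE
s=monitor.get_state(); go(s,[.457,-.341,.17],None,1); print(s['contact_force'],s['moment'],s['opening'])
p=snapshot('wrist'); C,_,_=cloud(p,s); save(p,'w4.png')
T=C[(abs(C[:,0]-.457)<.15)&(abs(C[:,1]+.34)<.15)&(C[:,2]<.03)&(C[:,2]>-.02)]
def cost(x):
        c,sn=np.cos(x[2]),np.sin(x[2]); d=T[:,:2]-x[:2]; m=np.maximum(abs(d@[c,sn]),abs(d@[-sn,c]))
        h=np.where(m>.0825,0,np.where(m>.0785,.02,.004)); return -np.mean(np.exp(-((T[:,2]-h)/.003)**2))
r=DE(cost,[(.42,.5),(-.38,-.3),(-.8,.8)],seed=1,popsize=20,tol=1e-7); print('tray',len(T),r.x.round(4),r.fun)
```

```text
pos [ 0.4578 -0.3395  0.2625] yaw 1.65 tilt 0.07 per-row [-0.16 -0.1   9.25] rz 0 q [ 0.93  0.73 -0.65  1.76  0.57  0.84  0.09] t 19.925
[-0.45315625  1.09506812 -5.06695566] [ 0.02732485 -0.11072078 -0.01845338] 0.17846651686628104
tray 38300 [ 0.4573 -0.3406  0.3526] -0.9133180307535796
```

View pics/w4.png

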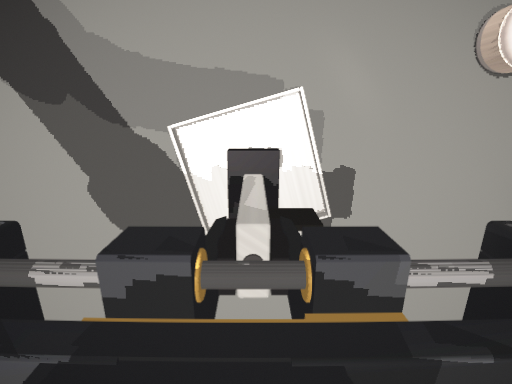

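carry_out:
  motion: [-0.15,-0.08,1.5,0,0,0,0,0,2.5,0,0,0,0,0,2.5,0,0,0,0,0,2,0,0,0,0,0,1.2,0,0,0,0,0,0.5,0,0,0,0,0,0,0,0,0]

```text
clock: 20.85
tool_pos: [0.457, -0.3422, 0.1605]
eef_rot: [0.679, 0.734, 0.0, 0.0]
contact_force: [0.9, -0.3, -5.2]
opening: 0.179
```

```bash
python3 r.py
```

```text
yaw 1.649 pos [ 0.457  -0.3422  0.1605] M [-0.027 -0.052 -0.045] F [ 0.9 -0.3 -5.2] op 0.179 t 20.85
```

carry_out:
  motion: [0,0,0.1,0,0,0,0,0,0.1,0,0,0,0,0,0.1,0,0,0,0,0,0,0,0,0]

```text
clock: 21.35
tool_pos: [0.4567, -0.3423, 0.1576]
eef_rot: [0.679, 0.734, -0.0, 0.0]
contact_force: [0.9, 0.7, -5.5]
opening: 0.182
```

```bash
python3 r.py
```

```text
yaw 1.649 pos [ 0.4567 -0.3423  0.1576] M [-0.041 -0.031  0.024] F [ 0.9  0.7 -5.5] op 0.182 t 21.35
```

carry_out:
  motion: [0.1,0,0.05,0,0,0,0,0,0.05,0,0,0,0,0,0.05,0,0,0,0,0,0,0,0,0]

```text
clock: 21.85
tool_pos: [0.4567, -0.3414, 0.156]
eef_rot: [0.679, 0.734, -0.0, -0.0]
contact_force: [-0.1, -0.1, -3.0]
opening: 0.177
```

carry_out:
  motion: [0,0,0.05,0,0,0,0,0,0,0,0,0,0,0,0,0,0,0]

```text
clock: 22.22
tool_pos: [0.4568, -0.3413, 0.1557]
eef_rot: [0.679, 0.734, 0.0, 0.0]
contact_force: [-0.8, 0.6, -1.0]
opening: 0.179
```

```bash
python3 r.py
```

```text
yaw 1.649 pos [ 0.4568 -0.3413  0.1557] M [-0.007  0.051  0.006] F [-0.8  0.6 -1. ] op 0.179 t 22.225
```

Contact has been made and the tray is taking the weight. Next: release, rise and check.

carry_out:
  motion: [0,0,0.02,0,0,0,0,0,0,0,0,0,0,0,0,0,0,0,0,0,0,0,0,0,0,0,0,0,0,0,0,0,0,0,0,0]
  hand: 5

```text
clock: 22.98
tool_pos: [0.4567, -0.3413, 0.1553]
eef_rot: [0.679, 0.734, -0.0, 0.0]
contact_force: [0.4, -0.0, 0.0]
opening: 0.565
```

carry_out:
  motion: [0,0,-1,0,0,0,0,0,-3,0,0,0,0,0,-4,0,0,0,0,0,-4,0,0,0,0,0,-3,0,0,0,0,0,0,0,0,0,0,0,0,0,0,0]

```text
clock: 23.85
tool_pos: [0.4561, -0.3413, 0.3048]
eef_rot: [0.679, 0.734, -0.0, -0.0]
contact_force: [0.0, -1.0, -0.0]
opening: 0.567
```

Run:
```python
from h import *
s=monitor.get_state(); p=snapshot('wrist'); C,_,_=cloud(p,s)
t=C[(C[:,2]>.115)&(C[:,2]<.135)&(np.hypot(*(C[:,:2]-[.457,-.341]).T)<.05)]
print(t.mean(0),cv2.minAreaRect(t[:,:2].astype(np.float32)), s['tool_pos'],s['contact_force'])
q=snapshot('scene'); D=snapshot('side')
for n,g in(('scene',q),('side',D)):
    for nm in ('dish_mid','low_jar_mid','tall_jar_mid'):
        for d in finder.masks_of(g,nm)[:1]: print(n,nm,round(d['p'],2),d['extent'])
im=np.hstack([cv2.resize(x['frame'],(400,300)) for x in(p,q)]); cv2.imwrite('pics/f.png',im[:,:,::-1])
```

```text
[ 0.45636246 -0.34013601  0.1236847 ] ((0.4565316438674927, -0.34084317088127136), (0.015468616969883442, 0.0388774611055851), 4.36025857925415) [ 0.45606968 -0.34128858  0.30484021] [ 0.02361758 -1.02393031 -0.04659053]
scene low_jar_mid 0.6 [209.2, 278.0, 235.5, 313.3]
scene tall_jar_mid 0.75 [313.0, 82.9, 331.1, 123.8]
side dish_mid 0.92 [170.8, 195.9, 205.0, 225.2]
side low_jar_mid 0.97 [213.3, 125.3, 236.7, 157.2]
side tall_jar_mid 0.94 [281.3, 321.9, 304.3, 364.9]
```

View pics/f.png

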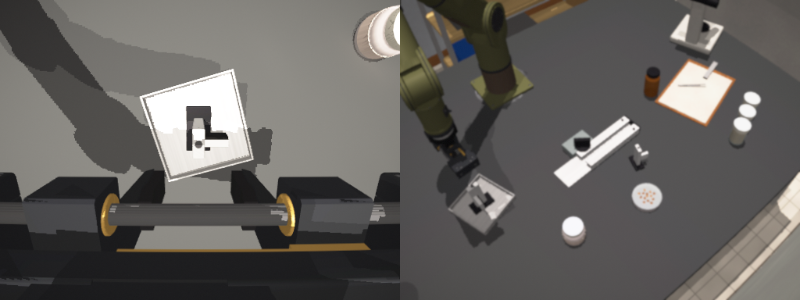

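The stop stands upright in the middle of the tray at (0.4565, -0.341), with its top at z 0.124. The jars and dish are where they started.

```bash
python3 -c "
from h import *
print(workorder.finish_job())"
```

```text
the job is handed in; nothing more can be done
None
```

The dish stop is out of the slot and stands upright in the middle of the steel tray, and the job is handed in at about 24 s on the robot's clock.

- **Knob:** I turned it slowly anticlockwise. The torque climbed to a crest, reversed, and fell to zero at about 0.61 rad from the start. I let go there, and a wrist view showed the bar had stayed in the notch.
- **Slide and lift:** I moved the larger stop along the slot just clear of the floor. It passed the lock with no resistance, with side forces of about 1 N or less. I lifted it out at the open landing.
- **Placing:** I lowered it in 0.5 to 1 mm steps until the tray took most of its weight, then released it. Its post came out within about 1 mm of the measured tray centre, with its top at z 0.124 m as expected.
- **Bystanders:** Both jars and the dish show in the side camera where they were at the start, to within a few pixels. In the last scene picture the finder missed the dish, but it is plainly visible there, in its place.

**What disagreed:** The crest torque read about 0.4 N m, against the stated 0.2. It came where it should relative to the notch, and everything after it matched the description, so I carried on.

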